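Find the free hatch of an oil trough by pressing, and push it open

ROBOT

A 6-joint arm with a two-finger parallel gripper is mounted at the origin on the work surface. World frame = base frame: x ahead of the robot, y to its left, z up, the work surface at z = 0. Lengths are in mm, angles in rad, forces in N, time in s.
With the tool pointing down it reaches from about 350 to 975 mm from the base axis. Payload 7.1 kg.
Tool frame: the origin (TCP) lies between the finger pads; the fingertips stand 8 mm ahead of it and the grasp point (between the pads) lies 11 mm behind it; x points along the fingers, y is the direction in which the jaws open and shut, and the axes are right-handed (so a half turn about x gives the same grasp; the last joint's range is limited). The gripper opens to 88 mm and grips with 3 to 60 N. Pads are 20 mm wide; open, the fingers measure 115 mm over their backs; the gripper's body (75 mm by 178 mm) begins 61 mm behind the grasp point.
Start: joints at [-1.161, 0.423, 1.63, -0, 1.089, -0.019], TCP at [259.877, -568.391, 230.675] pointing down, gripper open.
Joint ranges: [-3, 3], [-0.9, 2.11], [0.09, 2.58], [-1.31, 4.45], [0.11, 2.69], [-2.54, 2.54]. Speed limits (rad/s): [2.39, 2.39, 3.01, 3.14, 3.14, 3.14].

INTERFACE

Orientations are given as a rotation vector (axis times angle).
In Python, from workcell import ctrl gives the robot as it stands.
- The arm moves only by the tool apply_moves, never from a script. Its argument "increments" is a list of rows, each an object with "gripper": the opening in per cent of the stroke, from 0 (shut) to 100 (fully open); "delta_pos": the shift along the tool's x, y, z in cm, a list of three; "dr": the turn, a rotation vector about the tool's x, y, z in rad, a list of three. In form: [{"gripper": gripper, "delta_pos": [dx, dy, dz], "dr": [ax, ay, az]}, ...]. A call has exactly 5 rows; each row shifts and turns the commanded pose from where the row before left it, along the tool's axes as they then stand; what a row does not reach is not made up. A row lasts 1/12 s, in which the tool goes at most 41.7 mm and 7.16 degrees, less where a joint would pass 70% of its speed; a pose out of reach is approached as far as the arm can. A call with a gripper value outside its range is refused whole. The fingers move at their own pace and stop on an object; the grip force is fixed at half the most. Time passes only in rows, so rows that do not move let the fingers close, or fill a call up. It gives the time, the measured TCP pose, the force and the opening at its end, in the units of the state.
- ctrl.get_obs(): the state, without advancing time (a new reading comes with each control period).
- ctrl.get_image(name): name is "side" or "top" or "wrist"; returns a dict with "img" (384x512x3 uint8, red, green, blue), "range_z" (384x512 float32, mm along the optical axis (not along the pixel's ray), 0 where there is no reading), "mtx" (3x3 intrinsics, pixels), "rvec" (rotation vector, rad) and "tvec" (3), from world to camera coordinates, as OpenCV has them. Camera axes: x right, y down, z forward; pixel columns grow to the right and rows downward; lengths in mm; the calibration is good to about 2 mm. A picture is of the moment at which its call begins.
- ctrl.close_job(): hands the job in, once; it reports no verdict.
The state is a dict: "t": time; "qpos": joint angles; "qvel": joint speeds; "joint_torque": joint torques, N m; "ee_pos": TCP position; "orientation": TCP orientation; "ft_force": force on the tool from outside, world axes, zero at the start; "moment": the same for the moment, N m; "width": finger opening in mm.
Only numpy, scipy, OpenCV 4.12 (cv2) and the standard library are available. Lean on these libraries where they do the work, as an engineer would, in place of code of your own. Each camera call takes 0.05 s, during which the arm holds its last target. There are 200 camera calls.

TASK

The green oil trough on the coupler bench has four identical ribbed steel covers: three are clamped from below, the fourth is the tip-up hatch over the strainer. With the fingertips press the near edge (the robot's side) of one cover after another to find the one that rocks, then push that edge down until the hatch tips over and stands fully open by itself. Pick nothing up and leave the loose fittings on the trough where they are.

Things in the scene. Friction and masses are not known exactly. Their poses are not given: they have to be found in the camera images.
- trough: Oil trough: fixed dark green iron casting, 271 (x) x 550 (y) x 120 mm high, four covers in a row along its y, flush in its top face. Origin on its underside, below the line of the covers' hinge pins, half-way along the row; its -x side is the near side (robot's). Each cover has a pocket 96 mm wide, open 8 mm beyond the cover's near edge, free depth 70 mm below the top face.
- cover_a_press (a point): Point on the top face of one of four identical dark ribbed steel covers (130 mm in x, 92 in y, 8 thick), 17 mm in from the middle of its near edge; tips with the cover; axes as the trough's while shut. Hinge pin along y: 38 mm from this point in +x, 20 mm below the top face. Pressed here a free cover's near edge dips, its far edge rises. Name and look do not tell the free one.
- cover_a (a joint): Tilt of this cover, rad: 0 shut and flush, grows as the near edge goes down, 1.1 fully open on its stop. Clamped covers yield under 0.04. The free one (0.35 kg; resists more if jabbed fast) yields to 1 to 2 N at the press point, falls shut if let go below 0.5; beyond 0.6 (point 25 mm down) it tips over by its own weight to 1.1 and stays; the point is then 45 mm down, and seen from above within 8 mm of its place.
- cover_b_press (a point): Point on the top face of one of four identical dark ribbed steel covers (130 mm in x, 92 in y, 8 thick), 17 mm in from the middle of its near edge; tips with the cover; axes as the trough's while shut. Hinge pin along y: 38 mm from this point in +x, 20 mm below the top face. Pressed here a free cover's near edge dips, its far edge rises. Name and look do not tell the free one.
- cover_b (a joint): Tilt of this cover, rad: 0 shut and flush, grows as the near edge goes down, 1.1 fully open on its stop. Clamped covers yield under 0.04. The free one (0.35 kg; resists more if jabbed fast) yields to 1 to 2 N at the press point, falls shut if let go below 0.5; beyond 0.6 (point 25 mm down) it tips over by its own weight to 1.1 and stays; the point is then 45 mm down, and seen from above within 8 mm of its place.
- cover_c_press (a point): Point on the top face of one of four identical dark ribbed steel covers (130 mm in x, 92 in y, 8 thick), 17 mm in from the middle of its near edge; tips with the cover; axes as the trough's while shut. Hinge pin along y: 38 mm from this point in +x, 20 mm below the top face. Pressed here a free cover's near edge dips, its far edge rises. Name and look do not tell the free one.
- cover_c (a joint): Tilt of this cover, rad: 0 shut and flush, grows as the near edge goes down, 1.1 fully open on its stop. Clamped covers yield under 0.04. The free one (0.35 kg; resists more if jabbed fast) yields to 1 to 2 N at the press point, falls shut if let go below 0.5; beyond 0.6 (point 25 mm down) it tips over by its own weight to 1.1 and stays; the point is then 45 mm down, and seen from above within 8 mm of its place.
- cover_d_press (a point): Point on the top face of one of four identical dark ribbed steel covers (130 mm in x, 92 in y, 8 thick), 17 mm in from the middle of its near edge; tips with the cover; axes as the trough's while shut. Hinge pin along y: 38 mm from this point in +x, 20 mm below the top face. Pressed here a free cover's near edge dips, its far edge rises. Name and look do not tell the free one.
- cover_d (a joint): Tilt of this cover, rad: 0 shut and flush, grows as the near edge goes down, 1.1 fully open on its stop. Clamped covers yield under 0.04. The free one (0.35 kg; resists more if jabbed fast) yields to 1 to 2 N at the press point, falls shut if let go below 0.5; beyond 0.6 (point 25 mm down) it tips over by its own weight to 1.1 and stays; the point is then 45 mm down, and seen from above within 8 mm of its place.
- sleeve: Bystander: copper-coloured coupler sleeve, a tube 38 mm across and 40 mm high, loose on the trough's top face on the far side of the covers or beyond an end of the row. Origin at its underside. Leave it alone.
- elbow: Bystander: steel elbow fitting, an L of about 50 by 50 mm, 33 mm high, lying flat, loose on the trough's top face on the far side of the covers. Origin at its underside. Leave it alone.
- cap: Bystander: orange plastic dust cap, 38 mm across and 26 mm high, loose on the trough's top face on the far side of the covers or beyond an end of the row. Origin at its underside. Leave it alone.
- adapter: Bystander: worn brass adapter with a hexagon, 36 mm across and 39 mm high, loose on the trough's top face on the far side of the covers or beyond an end of the row. Origin at its underside. Leave it alone.

How it is judged:
By the outcome, as a careful person would: the job done as asked, in the order asked, and still so for the second after the job is handed in, with the robot touching nothing.
It also fails if it takes over 42 s, if anything falls off the work surface, if the arm or the gripper's body presses on something with over 40 N, if the wrist force passes 120 N, or if a joint passes its speed limit or range.

## Working session

There is one attempt and no reset: what is moved stays moved. The work goes in short steps, Python scripts to look and compute and a tool call to move; the robot and the scene stay as the last step left them, time stands still between calls to the robot, and variables do not carry over. Pictures are saved under pics/ and viewed, about 8 in all and at most 12, crops included, and the job is handed in when it is done.

Besides the shell and the picture viewer there is one more tool, called after "Emit:" as a command line: name --argument value ..., lists and objects as JSON in quotes. apply_moves: Moves the arm, as the interface text tells. Its arguments: {"type":"object","properties":{"increments":{"type":"array","items":{"type":"object","properties":{"gripper":{"type":"number"},"delta_pos":{"type":"array","items":{"type":"number"}},"dr":{"type":"array","items":{"type":"number"}}}}}},"required":["increments"]}

```bash
ls; mkdir -p pics; cat > h.py <<'E'
import numpy as np,cv2,pickle
from workcell import ctrl
def grab(n,tag):
    d=ctrl.get_image(n); pickle.dump(d,open(f'pics/{tag}.pkl','wb')); cv2.imwrite(f'pics/{tag}.png',d['img'][:,:,::-1]); return d
def cloud(d):
    R=cv2.Rodrigues(np.array(d['rvec'],float))[0]; t=np.array(d['tvec'],float).ravel(); K=np.array(d['mtx'])
    z=d['range_z'].astype(float); v,u=np.mgrid[:z.shape[0],:z.shape[1]]
    P=np.stack([(u-K[0,2])/K[0,0]*z,(v-K[1,2])/K[1,1]*z,z],-1)
    P=(P-t)@R; P[z==0]=np.nan; return P
E
python3 - <<'E'
from h import *
print(ctrl.get_obs())
for n in('top','side'):
    d=grab(n,n+'0'); R=cv2.Rodrigues(np.array(d['rvec'],float))[0]; print(n,-R.T@np.array(d['tvec']).ravel(),R.round(2).tolist(),d['mtx'])
    P=cloud(d)
    h=np.histogram(P[...,2],bins=np.arange(-5,300,5)); print([(int(e),int(c)) for e,c in zip(h[1],h[0]) if c>300])
a=cv2.imread('pics/top0.png');b=cv2.imread('pics/side0.png')
cv2.imwrite('pics/v1.png',a)
E
```

```text
pics
{'t': 0.0, 'qpos': array([-1.16102130e+00,  4.23847807e-01,  1.63068319e+00,  2.68633984e-05,
        1.08856950e+00, -1.89957726e-02]), 'qvel': array([ 0.00096564, -0.00113781,  0.00113793, -0.00133983,  0.00051108,
        0.00079293]), 'joint_torque': array([-1.49622396e-03, -5.44634485e+01, -2.73665106e+01,  6.44056569e-02,
        2.28396471e-02, -1.34722177e-04]), 'ee_pos': array([ 259.66508932, -567.91832494,  229.90000289]), 'orientation': array([ 1.98481672,  0.43371074, -1.98536405]), 'ft_force': array([ 0.43482778, -0.31140695,  0.11746018]), 'moment': array([-0.02102203, -0.00171705,  0.0142145 ]), 'width': 87.87005236273941}
top [ 565.00841615   31.93642405 1101.31274152] [[-0.02, -1.0, -0.01], [-1.0, 0.02, -0.04], [0.04, 0.01, -1.0]] [[456.00636753   0.         264.18237465]
 [  0.         456.00636753 188.57603706]
 [  0.           0.           1.        ]]
[(-5, 46659), (0, 84351), (5, 3320), (50, 324), (70, 349), (75, 345), (110, 496), (115, 13070), (120, 16318), (145, 322)]
side [  4.61644621 606.33714708 563.24778616] [[-0.68, -0.73, 0.01], [-0.35, 0.31, -0.88
[... 176 characters left out ...]
 (5, 1068), (10, 2994), (15, 1086), (20, 1095), (25, 1074), (30, 1079), (35, 1051), (40, 1084), (45, 1245), (50, 932), (55, 1118), (60, 1157), (65, 1239), (70, 1207), (75, 1262), (80, 1214), (85, 1182), (90, 1141), (95, 1171), (100, 1196), (105, 1234), (110, 1278), (115, 7202), (120, 10964), (125, 818), (130, 812), (135, 860), (140, 802), (145, 907), (150, 805), (155, 872), (160, 597), (165, 564), (170, 577), (175, 572), (180, 578), (185, 571), (190, 587), (195, 550), (200, 589), (205, 589), (210, 547), (215, 581), (220, 577), (225, 581), (230, 601), (235, 596), (240, 593), (245, 608), (250, 610), (255, 630), (260, 654), (265, 702), (270, 697), (275, 717), (280, 746), (285, 738), (290, 756)]
```

View pics/v1.png

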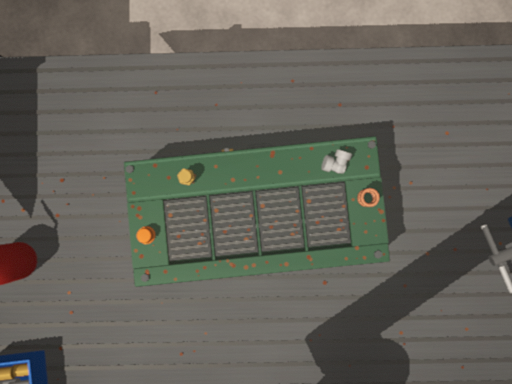

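The top view shows the trough, slightly yawed, with covers centred near pixels (187,229), (234,225), (280,220) and (326,215). The near side is at the bottom. The cap (146,236) and sleeve (368,198) sit beyond the ends of the row; the adapter and elbow are on the far side.

```bash
python3 - <<'E'
from h import *
d=pickle.load(open('pics/top0.pkl','rb'));P=cloud(d);im=d['img']
m=((P[...,2]>108)&(P[...,2]<128)).astype(np.uint8)
m=cv2.morphologyEx(m,cv2.MORPH_OPEN,np.ones((5,5)))
n,l,s,_=cv2.connectedComponentsWithStats(m);k=1+np.argmax(s[1:,4]);M=(l==k)
Q=P[M];print('zmed',np.median(Q[:,2]))
r=cv2.minAreaRect(Q[:,:2].astype(np.float32));print('trough rect',r)
hsv=cv2.cvtColor(im,cv2.COLOR_RGB2HSV)
c=(cv2.morphologyEx(M.astype(np.uint8),cv2.MORPH_CLOSE,np.ones((15,15)))>0)&(hsv[...,1]<90)
c=cv2.morphologyEx(c.astype(np.uint8),cv2.MORPH_OPEN,np.ones((3,3)));c=cv2.morphologyEx(c,cv2.MORPH_CLOSE,np.ones((5,5)))
R=cv2.Rodrigues(np.array(d['rvec'],float))[0];t=np.array(d['tvec'],float).ravel();K=np.array(d['mtx']);C=-R.T@t
def ray(p,z=120):
    v=R.T@np.linalg.inv(K)@[p[0],p[1],1];return (C+v*(z-C[2])/v[2])[:2]
n,l,s,ce=cv2.connectedComponentsWithStats(c)
for i in range(1,n):
    if s[i,4]>300:
        v,u=np.nonzero(l==i);q=np.array([ray((a,b)) for a,b in zip(u,v)],np.float32)
        print(ce[i].round(1),s[i,4],cv2.minAreaRect(q))
cv2.imwrite('pics/mask.png',np.hstack([c*255,M.astype(np.uint8)*255]))
E
```

```text
zmed 120.2409572878519
trough rect ((555.36376953125, 60.281036376953125), (271.62689208984375, 551.3206176757812), 4.482669830322266)
[256.  211.8] 31077 ((555.4165649414062, 60.29559326171875), (270.3650817871094, 550.1985473632812), 4.4398088455200195)
```

```bash
python3 - <<'E'
from h import *
d=pickle.load(open('pics/top0.pkl','rb'));im=d['img']
R=cv2.Rodrigues(np.array(d['rvec'],float))[0];t=np.array(d['tvec'],float);K=np.array(d['mtx'])
a=np.radians(4.46);ex=np.array([np.cos(a),np.sin(a),0]);ey=np.array([-ex[1],ex[0],0]);c0=np.array([555.4,60.3,120.])
# rectified: 1 px/mm, col = 300 - y', row = 150 - x'
v,u=np.mgrid[:300,:600]
W=c0+(150-v)[...,None]*ex+(300-u)[...,None]*ey
p,_=cv2.projectPoints(W.reshape(-1,3),np.array(d['rvec'],float),t,K,None)
mp=p.reshape(300,600,2).astype(np.float32)
r=cv2.remap(im,mp[...,0],mp[...,1],cv2.INTER_LINEAR)
cv2.imwrite('pics/rect.png',r[:,:,::-1])
g=r[...,1].astype(int)-r[...,0].astype(int)   # greenness
row=np.median(g[140:240],axis=0) if 0 else g[150:220].mean(0); col=g[:,200:400].mean(1)
print('along y\'',[(300-i,int(row[i])) for i in range(60,540,3)])
print('along x\'',[(150-i,int(col[i])) for i in range(0,300,3)])
E
```

```text
along y' [(240, -33), (237, -31), (234, -28), (231, -20), (228, -13), (225, -6), (222, 8), (219, 21), (216, 21), (213, 22), (210, 26), (207, 28), (204, 29), (201, 28), (198, 15), (195, -1), (192, -2), (189, -3), (186, -3), (183, -3), (180, -3), (177, -4), (174, -7), (171, -9), (168, -6), (165, -3), (162, -4), (159, -5), (156, -3), (153, -3), (150, -3), (147, -3), (144, -2), (141, -3), (138, -3), (135, -3), (132, -5), (129, -7), (126, -7), (123, -7), (120, -8), (117, -7), (114, -6), (111, -6), (108, -3), (105, 2), (102, 22), (99, 23), (96, 3), (93, -1), (90, -2), (87, -2), (84, -2), (81, -2), (78, -2), (75, -5), (72, -8), (69, -7), (66, -4), (63, -3), (60, -4), (57, -4), (54, -2), (51, -2), (48, -2), (45, -2), (42, -2), (39, -2), (36, -2), (33, -3), (30, -5), (27, -6), (24, -7), (21, -7), (18, -7), (15, -6), (12, -6), (9, -5), (6, -1), (3, 15), (0, 25), (-3, 7), (-6, -1), (-9, -1), (-12, -2), (-15, -2), (-18, -2), (-21, -2), (-24, -4), (-27, -7), (-30, -7), (-33, -4), (-36, -2), (-39, -4), (-42, -4), (-45, -2), (-48, -2), (-51, -2), (-54, -2), (-57, -2), (-60, -2), (-63, -2), (-66, -2
[... 1031 characters left out ...]
, (48, 30), (45, 15), (42, 2), (39, 1), (36, 0), (33, -1), (30, 0), (27, 1), (24, 1), (21, 0), (18, -1), (15, -2), (12, -4), (9, -3), (6, -1), (3, -1), (0, -1), (-3, 0), (-6, -1), (-9, -2), (-12, -2), (-15, -1), (-18, 0), (-21, 0), (-24, 0), (-27, -2), (-30, -2), (-33, -3), (-36, -6), (-39, -5), (-42, -1), (-45, -1), (-48, -1), (-51, 0), (-54, -3), (-57, -4), (-60, -3), (-63, -2), (-66, 0), (-69, 0), (-72, 0), (-75, 0), (-78, -2), (-81, -1), (-84, 0), (-87, 4), (-90, 10), (-93, 9), (-96, 16), (-99, 25), (-102, 27), (-105, 25), (-108, 22), (-111, 19), (-114, 18), (-117, 18), (-120, 20), (-123, 26), (-126, 29), (-129, 29), (-132, 29), (-135, 12), (-138, -3), (-141, -3), (-144, -3), (-147, -2)]
```

View pics/rect.png

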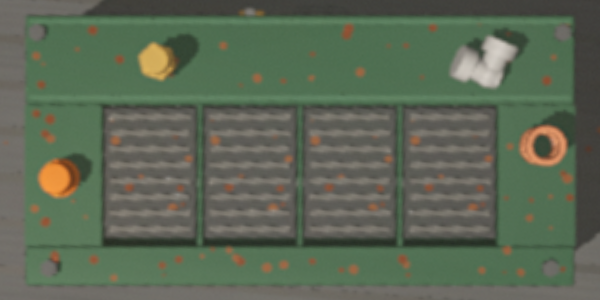

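```bash
cat > go.py <<'E'
from h import *
import sys
o=ctrl.get_obs();R=cv2.Rodrigues(np.array(o['orientation'],float))[0]
a=np.radians(4.46);ex=np.array([np.cos(a),np.sin(a),0]);ey=np.array([-ex[1],ex[0],0]);c0=np.array([555.4,60.3,120.])
G=np.stack([[0,0,-1],ey,np.cross([0,0,-1],ey)],1)   # goal: x down, jaws along ey
G2=np.stack([[0,0,-1],-ey,np.cross([0,0,-1],-ey)],1)
print('t',o['t'],'pos',o['ee_pos'].round(1),'F',o['ft_force'].round(1),'w',round(o['width'],1),'q',o['qpos'].round(2))
print(R.round(3).tolist())
for g in(G,G2):print('turn to goal (tool)',cv2.Rodrigues(R.T@g)[0].ravel().round(4))
e=o['ee_pos']-c0;print("x'y'z tip",(e@ex).round(1),(e@ey).round(1),e[2]-8)
for y in(150,50,-50,-150):
    T=c0-74*ex+y*ey+[0,0,38]; print(y,T.round(1),'tool cm now',(R.T@(T-o['ee_pos'])/10).round(2),'tool cm after G',(G.T@(T-o['ee_pos'])/10).round(2),'G2',(G2.T@(T-o['ee_pos'])/10).round(2))
E
python3 go.py
```

```text
t 0.1 pos [ 259.7 -567.9  230. ] F [0.  0.3 0.1] w 87.9 q [-1.16  0.42  1.63 -0.    1.09 -0.02]
[[-0.001, 0.416, -0.909], [0.001, -0.909, -0.416], [-1.0, -0.001, -0.0]]
turn to goal (tool) [-2.7906e+00 -1.9000e-03  3.0000e-04]
turn to goal (tool) [3.51e-01 2.00e-04 1.40e-03]
x'y'z tip -343.7 -603.4 101.97650576914094
150 [470.  204.1 158. ] tool cm now [  7.28 -61.46 -51.22] tool cm after G [ 7.2  75.34 26.97] G2 [  7.2  -75.34 -26.97]
50 [477.7 104.4 158. ] tool cm now [  7.27 -52.07 -47.79] tool cm after G [ 7.2  65.34 26.97] G2 [  7.2  -65.34 -26.97]
-50 [485.5   4.7 158. ] tool cm now [  7.26 -42.68 -44.35] tool cm after G [ 7.2  55.34 26.97] G2 [  7.2  -55.34 -26.97]
-150 [493.3 -95.  158. ] tool cm now [  7.24 -33.29 -40.91] tool cm after G [ 7.2  45.34 26.97] G2 [  7.2  -45.34 -26.97]
```

Emit:
apply_moves --increments '[{"gripper": 0,"delta_pos": [0,0,0],"dr": [0.117,0,0]},{"gripper": 0,"delta_pos": [0,0,0],"dr": [0.117,0,0]},{"gripper": 0,"delta_pos": [0,0,0],"dr": [0.117,0,0]},{"gripper": 0,"delta_pos": [0,-2.5,-1.5],"dr": [0,0,0]},{"gripper": 0,"delta_pos": [0,-2.5,-1.5],"dr": [0,0,0]}]'

```text
t: 0.52
ee_pos: [285.5, -516.2, 230.0]
orientation: [2.183, 0.082, -2.184]
ft_force: [1.5, -0.0, 0.5]
width: 57.7
```

Emit:
apply_moves --increments '[{"gripper": 0,"delta_pos": [0,-2.5,-1.5],"dr": [0,0,0]},{"gripper": 0,"delta_pos": [0,-2.5,-1.5],"dr": [0,0,0]},{"gripper": 0,"delta_pos": [0,-2.5,-1.5],"dr": [0,0,0]},{"gripper": 0,"delta_pos": [0,-2.5,-1.5],"dr": [0,0,0]},{"gripper": 0,"delta_pos": [0,-2.5,-1.5],"dr": [0,0,0]}]'

```text
t: 0.93
ee_pos: [351.2, -384.3, 230.4]
orientation: [2.182, 0.085, -2.182]
ft_force: [0.9, -0.2, 0.6]
width: 24.5
```

Emit:
apply_moves --increments '[{"gripper": 0,"delta_pos": [0,-2.5,-1.5],"dr": [0,0,0]},{"gripper": 0,"delta_pos": [0,-2.5,-1.5],"dr": [0,0,0]},{"gripper": 0,"delta_pos": [0,-2.5,-1.5],"dr": [0,0,0]},{"gripper": 0,"delta_pos": [0,-2.5,-1.5],"dr": [0,0,0]},{"gripper": 0,"delta_pos": [0,-2.5,-1.5],"dr": [0,0,0]}]'

```text
t: 1.35
ee_pos: [416.2, -253.9, 230.5]
orientation: [2.182, 0.085, -2.182]
ft_force: [0.5, -0.2, -0.2]
width: 0.4
```

Emit:
apply_moves --increments '[{"gripper": 0,"delta_pos": [0,-2.5,-1.5],"dr": [0,0,0]},{"gripper": 0,"delta_pos": [0,-2.5,-1.5],"dr": [0,0,0]},{"gripper": 0,"delta_pos": [0,-2.5,-1.5],"dr": [0,0,0]},{"gripper": 0,"delta_pos": [0,-2.5,-1.5],"dr": [0,0,0]},{"gripper": 0,"delta_pos": [0,-2.5,-1.5],"dr": [0,0,0]}]'

```text
t: 1.77
ee_pos: [481.3, -123.4, 230.5]
orientation: [2.181, 0.085, -2.182]
ft_force: [0.5, -0.1, -0.0]
width: 0.5
```

```bash
python3 go.py
```

```text
t 1.7667 pos [ 481.3 -123.4  230.5] F [ 0.5 -0.1 -0. ] w 0.5 q [-0.27  0.24  1.91 -0.    1.    1.22]
[[-0.0, 0.078, -0.997], [0.0, -0.997, -0.078], [-1.0, -0.0, 0.0]]
turn to goal (tool) [ 3.1416e+00  2.0000e-04 -6.0000e-04]
turn to goal (tool) [0.     0.0004 0.0001]
x'y'z tip -88.2 -177.4 102.50934867749316
150 [470.  204.1 158. ] tool cm now [  7.25 -32.74  -1.42] tool cm after G [ 7.25 32.74  1.42] G2 [  7.25 -32.74  -1.42]
50 [477.7 104.4 158. ] tool cm now [  7.25 -22.74  -1.42] tool cm after G [ 7.25 22.74  1.42] G2 [  7.25 -22.74  -1.42]
-50 [485.5   4.7 158. ] tool cm now [  7.25 -12.74  -1.42] tool cm after G [ 7.25 12.74  1.42] G2 [  7.25 -12.74  -1.42]
-150 [493.3 -95.  158. ] tool cm now [ 7.25 -2.74 -1.42] tool cm after G [7.25 2.74 1.42] G2 [ 7.25 -2.74 -1.42]
```

Emit:
apply_moves --increments '[{"gripper": 0,"delta_pos": [0,-2.7,-1.4],"dr": [0,0,0]},{"gripper": 0,"delta_pos": [3,0,0],"dr": [0,0,0]},{"gripper": 0,"delta_pos": [3,0,0],"dr": [0,0,0]},{"gripper": 0,"delta_pos": [3,0,0],"dr": [0,0,0]},{"gripper": 0,"delta_pos": [0,0,0],"dr": [0,0,0]}]'

```text
t: 2.18
ee_pos: [489.3, -95.7, 136.0]
orientation: [2.173, 0.088, -2.192]
ft_force: [-1.7, -0.2, -0.8]
width: 0.7
```

```bash
python3 go.py
```

```text
t 2.1833 pos [489.3 -95.7 136. ] F [-1.7 -0.2 -0.8] w 0.7 q [-0.22  0.39  1.97 -0.    0.8   1.28]
[[-0.009, 0.078, -0.997], [0.002, -0.997, -0.078], [-1.0, -0.003, 0.009]]
turn to goal (tool) [-3.1409 -0.0042  0.014 ]
turn to goal (tool) [0.0007 0.0089 0.0027]
x'y'z tip -78.1 -150.4 7.976939886400743
150 [470.  204.1 158. ] tool cm now [ -2.12 -30.04  -0.41] tool cm after G [-2.2  30.04  0.41] G2 [ -2.2  -30.04  -0.41]
50 [477.7 104.4 158. ] tool cm now [ -2.15 -20.04  -0.4 ] tool cm after G [-2.2  20.04  0.41] G2 [ -2.2  -20.04  -0.41]
-50 [485.5   4.7 158. ] tool cm now [ -2.18 -10.04  -0.39] tool cm after G [-2.2  10.04  0.41] G2 [ -2.2  -10.04  -0.41]
-150 [493.3 -95.  158. ] tool cm now [-2.21 -0.04 -0.39] tool cm after G [-2.2   0.04  0.41] G2 [-2.2  -0.04 -0.41]
```

Emit:
apply_moves --increments '[{"gripper": 0,"delta_pos": [0.2,0,-0.2],"dr": [0,0,0]},{"gripper": 0,"delta_pos": [0.2,0,0],"dr": [0,0,0]},{"gripper": 0,"delta_pos": [0.2,0,0],"dr": [0,0,0]},{"gripper": 0,"delta_pos": [0,0,0],"dr": [0,0,0]},{"gripper": 0,"delta_pos": [0,0,0],"dr": [0,0,0]}]'

```text
t: 2.6
ee_pos: [495.6, -97.0, 135.8]
orientation: [2.184, 0.084, -2.18]
ft_force: [0.1, -1.0, -0.3]
width: 0.6
```

Emit:
apply_moves --increments '[{"gripper": 0,"delta_pos": [0.1,0,0],"dr": [0,0,0]},{"gripper": 0,"delta_pos": [0.1,0,0],"dr": [0,0,0]},{"gripper": 0,"delta_pos": [0,0,0],"dr": [0,0,0]},{"gripper": 0,"delta_pos": [0,0,0],"dr": [0,0,0]},{"gripper": 0,"delta_pos": [0,0,0],"dr": [0,0,0]}]'

```text
t: 3.02
ee_pos: [494.9, -96.7, 132.7]
orientation: [2.182, 0.085, -2.182]
ft_force: [0.9, 0.2, 0.1]
width: 0.4
```

```bash
python3 go.py|grep -v cm
```

```text
t 3.0167 pos [494.9 -96.7 132.7] F [0.9 0.2 0.1] w 0.4 q [-0.22  0.39  1.96  0.    0.78  1.28]
[[-0.0, 0.078, -0.997], [0.0, -0.997, -0.078], [-1.0, -0.0, 0.0]]
turn to goal (tool) [ 3.1415e+00  0.0000e+00 -1.0000e-04]
turn to goal (tool) [-0.0001  0.      0.    ]
x'y'z tip -72.5 -151.8 4.706032686771209
```

Emit:
apply_moves --increments '[{"gripper": 0,"delta_pos": [0.1,0,0.2],"dr": [0,0,0]},{"gripper": 0,"delta_pos": [0.1,0,0],"dr": [0,0,0]},{"gripper": 0,"delta_pos": [0.1,0,0],"dr": [0,0,0]},{"gripper": 0,"delta_pos": [0,0,0],"dr": [0,0,0]},{"gripper": 0,"delta_pos": [0,0,0],"dr": [0,0,0]}]'

```text
t: 3.43
ee_pos: [492.9, -96.8, 129.6]
orientation: [2.181, 0.085, -2.182]
ft_force: [-0.1, 0.5, -0.2]
width: 0.5
```

Emit:
apply_moves --increments '[{"gripper": 0,"delta_pos": [0.1,0,0],"dr": [0,0,0]},{"gripper": 0,"delta_pos": [0.1,0,0],"dr": [0,0,0]},{"gripper": 0,"delta_pos": [0,0,0],"dr": [0,0,0]},{"gripper": 0,"delta_pos": [0,0,0],"dr": [0,0,0]},{"gripper": 0,"delta_pos": [0,0,0],"dr": [0,0,0]}]'

```text
t: 3.85
ee_pos: [492.9, -96.9, 127.7]
orientation: [2.182, 0.085, -2.182]
ft_force: [-1.3, -0.8, 1.3]
width: 0.7
```

Emit:
apply_moves --increments '[{"gripper": 0,"delta_pos": [0.1,0,0],"dr": [0,0,0]},{"gripper": 0,"delta_pos": [0,0,0],"dr": [0,0,0]},{"gripper": 0,"delta_pos": [0,0,0],"dr": [0,0,0]},{"gripper": 0,"delta_pos": [0,0,0],"dr": [0,0,0]},{"gripper": 0,"delta_pos": [0,0,0],"dr": [0,0,0]}]'

```text
t: 4.27
ee_pos: [492.9, -96.8, 126.7]
orientation: [2.182, 0.085, -2.182]
ft_force: [-1.2, 0.9, 1.2]
width: 0.3
```

Emit:
apply_moves --increments '[{"gripper": 0,"delta_pos": [0.1,0,0],"dr": [0,0,0]},{"gripper": 0,"delta_pos": [0.1,0,0],"dr": [0,0,0]},{"gripper": 0,"delta_pos": [0,0,0],"dr": [0,0,0]},{"gripper": 0,"delta_pos": [0,0,0],"dr": [0,0,0]},{"gripper": 0,"delta_pos": [0,0,0],"dr": [0,0,0]}]'

```text
t: 4.68
ee_pos: [492.9, -96.8, 124.6]
orientation: [2.182, 0.085, -2.182]
ft_force: [-1.1, -0.6, 1.6]
width: 0.6
```

Emit:
apply_moves --increments '[{"gripper": 0,"delta_pos": [0.1,0,0],"dr": [0,0,0]},{"gripper": 0,"delta_pos": [0.1,0,0],"dr": [0,0,0]},{"gripper": 0,"delta_pos": [0,0,0],"dr": [0,0,0]},{"gripper": 0,"delta_pos": [0,0,0],"dr": [0,0,0]},{"gripper": 0,"delta_pos": [0,0,0],"dr": [0,0,0]}]'

```text
t: 5.1
ee_pos: [493.0, -96.8, 122.7]
orientation: [2.182, 0.085, -2.182]
ft_force: [-1.5, -0.4, 0.5]
width: 0.7
```

Tip is 5 mm below the top face with only about 1 N: this end cover seems to be the free one. I'll check it visually after another 5 mm.

Emit:
apply_moves --increments '[{"gripper": 0,"delta_pos": [0.1,0,0],"dr": [0,0,0]},{"gripper": 0,"delta_pos": [0.1,0,0],"dr": [0,0,0]},{"gripper": 0,"delta_pos": [0.1,0,0],"dr": [0,0,0]},{"gripper": 0,"delta_pos": [0.1,0,0],"dr": [0,0,0]},{"gripper": 0,"delta_pos": [0.1,0,0],"dr": [0,0,0]}]'

```text
t: 5.52
ee_pos: [492.9, -96.8, 117.5]
orientation: [2.182, 0.085, -2.182]
ft_force: [-1.3, -1.2, -0.1]
width: 0.3
```

```bash
python3 - <<'E'
from h import *
d=grab('side','side1'); cv2.imwrite('pics/v3.png',cv2.resize(d['img'][:,:,::-1],(768,576)))
print(ctrl.get_obs()['ft_force'])
E
```

```text
[-1.48701411 -1.12369017  0.23575771]
```

View pics/v3.png

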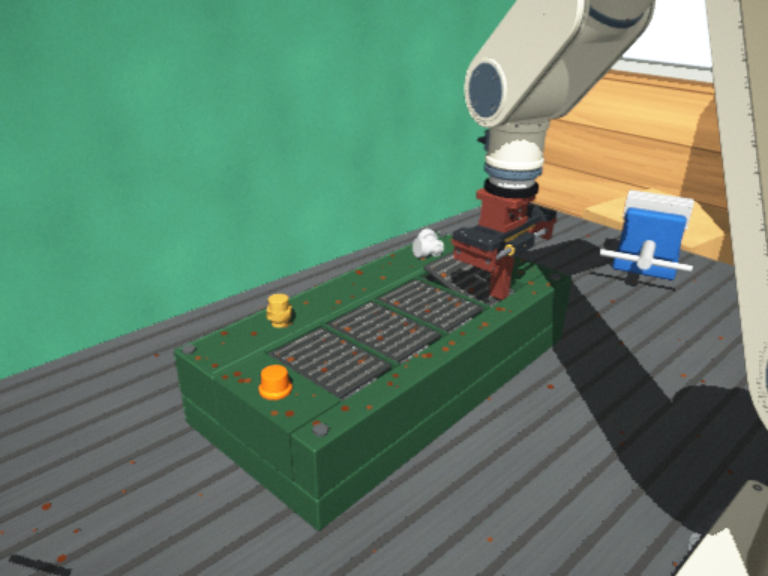

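The fourth cover is visibly tilting, with its far edge raised near (440,265); the other covers are flush. I'll keep pushing slowly.

Emit:
apply_moves --increments '[{"gripper": 0,"delta_pos": [0.15,0,0],"dr": [0,0,0]},{"gripper": 0,"delta_pos": [0.15,0,0],"dr": [0,0,0]},{"gripper": 0,"delta_pos": [0.15,0,0],"dr": [0,0,0]},{"gripper": 0,"delta_pos": [0.15,0,0],"dr": [0,0,0]},{"gripper": 0,"delta_pos": [0.15,0,0],"dr": [0,0,0]}]'

```text
t: 5.98
ee_pos: [493.0, -96.8, 110.0]
orientation: [2.182, 0.085, -2.182]
ft_force: [-0.9, 0.7, -0.0]
width: 0.6
```

Emit:
apply_moves --increments '[{"gripper": 0,"delta_pos": [0.15,0,0],"dr": [0,0,0]},{"gripper": 0,"delta_pos": [0.15,0,0],"dr": [0,0,0]},{"gripper": 0,"delta_pos": [0.15,0,0],"dr": [0,0,0]},{"gripper": 0,"delta_pos": [0.15,0,0],"dr": [0,0,0]},{"gripper": 0,"delta_pos": [0.15,0,0],"dr": [0,0,0]}]'

```text
t: 6.4
ee_pos: [493.3, -96.9, 102.6]
orientation: [2.182, 0.085, -2.181]
ft_force: [-0.5, 0.4, -0.5]
width: 0.6
```

Emit:
apply_moves --increments '[{"gripper": 0,"delta_pos": [0.15,0,0],"dr": [0,0,0]},{"gripper": 0,"delta_pos": [0.15,0,0],"dr": [0,0,0]},{"gripper": 0,"delta_pos": [0,0,0],"dr": [0,0,0]},{"gripper": 0,"delta_pos": [0,0,0],"dr": [0,0,0]},{"gripper": 0,"delta_pos": [0,0,0],"dr": [0,0,0]}]'

```text
t: 6.82
ee_pos: [493.0, -96.9, 99.7]
orientation: [2.182, 0.085, -2.182]
ft_force: [0.8, -0.0, 0.4]
width: 0.2
```

```bash
python3 - <<'E'
from h import *
d=grab('side','side2'); cv2.imwrite('pics/v4.png',cv2.resize(d['img'][120:220,240:400,::-1],(800,500)))
E
```

```text
(no output)
```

View pics/v4.png

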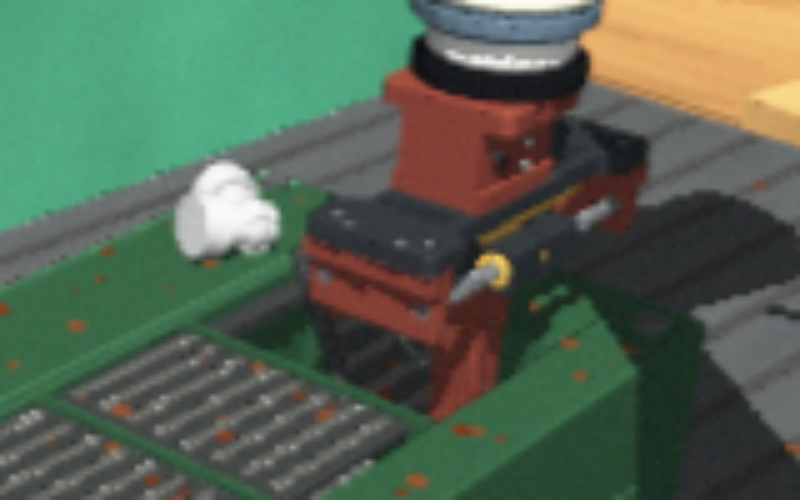

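The hatch stands open behind the fingers and the force is about 0. Now I'll retreat straight up, then back toward the robot so the view is clear.

Emit:
apply_moves --increments '[{"gripper": 0,"delta_pos": [-0.5,0,0],"dr": [0,0,0]},{"gripper": 0,"delta_pos": [-1,0,0],"dr": [0,0,0]},{"gripper": 0,"delta_pos": [-1.5,0,0],"dr": [0,0,0]},{"gripper": 0,"delta_pos": [-2,0,0],"dr": [0,0,0]},{"gripper": 0,"delta_pos": [-2,0,0],"dr": [0,0,0]}]'

```text
t: 7.28
ee_pos: [492.7, -96.8, 171.1]
orientation: [2.181, 0.085, -2.182]
ft_force: [0.7, 0.6, 0.2]
width: 0.6
```

Emit:
apply_moves --increments '[{"gripper": 0,"delta_pos": [-2.5,0,0],"dr": [0,0,0]},{"gripper": 0,"delta_pos": [-2.5,0,0],"dr": [0,0,0]},{"gripper": 0,"delta_pos": [-2,2,0],"dr": [0,0,0]},{"gripper": 0,"delta_pos": [0,3,1],"dr": [0,0,0]},{"gripper": 0,"delta_pos": [0,3,1],"dr": [0,0,0]}]'

```text
t: 7.7
ee_pos: [480.3, -179.0, 242.6]
orientation: [2.184, 0.085, -2.175]
ft_force: [-0.7, 0.1, 0.2]
width: 0.5
```

Emit:
apply_moves --increments '[{"gripper": 0,"delta_pos": [0,3,1],"dr": [0,0,0]},{"gripper": 0,"delta_pos": [0,3,1],"dr": [0,0,0]},{"gripper": 0,"delta_pos": [0,3,1],"dr": [0,0,0]},{"gripper": 0,"delta_pos": [0,3,1],"dr": [0,0,0]},{"gripper": 0,"delta_pos": [0,0,0],"dr": [0,0,0]}]'

```text
t: 8.12
ee_pos: [447.9, -305.3, 241.0]
orientation: [2.184, 0.078, -2.181]
ft_force: [-0.8, -0.9, 0.4]
width: 0.8
```

Emit:
apply_moves --increments '[{"gripper": 0,"delta_pos": [0,0,0],"dr": [0,0,0]},{"gripper": 0,"delta_pos": [0,0,0],"dr": [0,0,0]},{"gripper": 0,"delta_pos": [0,0,0],"dr": [0,0,0]},{"gripper": 0,"delta_pos": [0,0,0],"dr": [0,0,0]},{"gripper": 0,"delta_pos": [0,0,0],"dr": [0,0,0]}]'

```text
t: 8.53
ee_pos: [449.0, -299.9, 239.8]
orientation: [2.181, 0.087, -2.181]
ft_force: [0.2, -0.2, 0.3]
width: 0.6
```

```bash
python3 - <<'E'
from h import *
s=grab('side','side3');d=grab('top','top3');P=cloud(s);T=cloud(d)
a=np.radians(4.46);ex=np.array([np.cos(a),np.sin(a),0]);ey=np.array([-ex[1],ex[0],0]);c0=np.array([555.4,60.3,120.])
for n,Q in(('side',P),('top',T)):
    e=(Q-c0).reshape(-1,3);x,y,z=e@ex,e@ey,e[:,2]
    m=(np.abs(y+150)<40)&(x>-85)&(x<35)&(z>8)&(z<100)
    print(n,m.sum()); 
    if m.sum()>10:
        print('max z above top',np.nanpercentile(z[m],99),'x range',np.percentile(x[m],[1,50,99]))
        q=np.polyfit(z[m],x[m],1);print('slope angle from horiz',np.arctan2(1,q[0]))
o=pickle.load(open('pics/top0.pkl','rb'));T0=cloud(o)
for nm,(u,v) in dict(adapter=(187,177),elbow=(338,160),sleeve=(368,198),cap=(146,236)).items():
    for L,Q in((0,T0),(1,T)):
        r=Q[v-18:v+18,u-18:u+18].reshape(-1,3);r=r[(r[:,2]>128)&(r[:,2]<165)];print(nm,L,len(r),r.mean(0).round(1))
cv2.imwrite('pics/v5.png',np.hstack([s['img'][110:310,100:400],d['img'][100:300,100:400]])[:,:,::-1])
E
```

```text
side 529
max z above top 55.5309413777276 x range [-36.99357891 -23.7705456   -8.52388151]
slope angle from horiz 1.0932838495702513
top 537
max z above top 56.661797568825435 x range [-40.72185458 -24.1716259   -9.98112381]
slope angle from horiz 1.0589065733762684
adapter 0 205 [630.5 202.5 154.1]
adapter 1 205 [630.5 202.5 154.2]
elbow 0 436 [ 654.6 -111.9  146.7]
elbow 1 437 [ 654.5 -111.8  146.6]
sleeve 0 228 [ 578.5 -175.3  152.2]
sleeve 1 229 [ 577.9 -174.8  152.9]
cap 0 213 [510.4 292.5 143.7]
cap 1 214 [510.3 292.8 143.6]
```

View pics/v5.png

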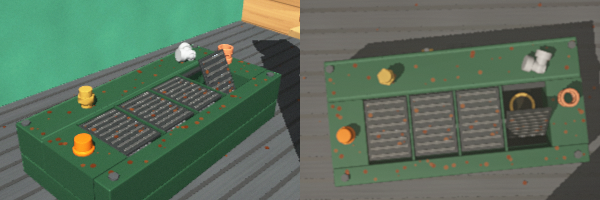

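The hatch stands open at about 1.06–1.09 rad, with its far edge 56 mm up as the geometry predicts. The fittings haven't moved and the arm is clear, so I'm handing in.

```bash
python3 -c "
from workcell import ctrl
print(ctrl.close_job())"
```

```text
the job is handed in; nothing more can be done
None
```

The hatch is open and standing by itself, and I handed the job in at about 8.6 s of the 42 s allowed.

- **Finding the hatch:** I pressed with closed fingertips, starting at the cover at the robot's right-hand (−y) end. It gave way at about 1–1.5 N, so it was the free one and I did not need to press the other three.
- **Opening it:** I pushed its near edge slowly to 28 mm down. It tipped over by itself and the force dropped to about zero, so I drew the fingers straight up and moved the arm clear.
- **Hatch angle:** after I let go, the side camera gave 1.09 rad and the top camera 1.06 rad, against 1.1 for fully open. Its far edge stood about 56 mm above the top face, as expected.
- **Loose fittings:** all four measured within 1 mm of where they started.
- **Forces:** the readings I took never passed about 2 N.

No check failed. The 0.03 rad difference between the two cameras is within what I'd expect from their noise.

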